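# Snap the fan cover onto a 3D printer's controller box

### The job

A printer's controller box stands open: put its loose fan cover back on with the fan above the row of driver heatsinks, feel for the place where it drops into the box, and press it straight down until all four clip arms have snapped under the rim and it sits flush all round. The box is mounted on soft rubber and gives as you push, so feel for each snap and do not force it; let go when it is on, and leave the other things on the bench where they are.

Things in the scene. Friction and masses are not known exactly. Their poses are not given: they have to be found in the camera images.
- mount: Fixed base of the open black controller box: aluminium plate 190 (x) by 112 (y) by 3 mm; origin at the centre of its underside, z up. The box stands lengthwise on it, centred across it in y and square to it, but its strip is screwed in slots along x, so the box sits anywhere up to 11 mm from the plate's centre towards +x or -x (not reported: feel or look). The box does not slide.
- cover: The loose snap cover, about 0.12 kg; origin at the middle of the plate's underside (22 mm in -x of the fan). Plate 130 (x) by 96 (y) by 3 mm. It starts lying upright on its four clip arms, plate top 28 mm above the bench. Lips under its corners, 14 mm deep and 40 mm along x, must enter the box (play 1.2 mm either way in x, 2.2 mm in y). Home, its underside lies on the walls, 59 mm above the bench.
- fan (a point): The loose cover's grip: centre of the square fan (40 by 40 mm, 20 mm tall) standing on the cover plate. Axes are the cover's: z up, x along the cover's length towards the end nearer the fan. The plate's top is 10 mm below this point. On the box the cover's x must point the same way as the mount's x: the box's row of five finned driver heatsinks is 22 mm in +x of the box's centre, ports at its -x end.
- clip_a (a point): Point on top of the cover plate beside a clip arm, 6 mm inboard of the edge: 45 mm in +x and 42 mm in +y of the plate's middle (fan end). Home when 62 mm above the bench with nothing pressing. Box: 126 by 92 mm outside, walls 3 mm thick and 40 mm tall, their top 59 mm above the bench; a rim bead runs round its outside 13 mm below the top, 3 mm proud, and the clips catch under it.
- clip_b (a point): The same by the clip arm 45 mm in +x, 42 mm in -y of the plate's middle (fan end). Lowered in the right place, the lips drop in and it first rests on its clips 6 to 8 mm above home; a little to one side, a lip lands on a wall and it stops 14 mm above home. On soft rubber, the box gives straight down by some millimetres when pushed, at most 10 mm, then is hard, and springs back.
- clip_c (a point): The same by the clip arm 45 mm in -x, 42 mm in +y of the plate's middle (the end with vent slots and no fan). Each arm is 16 mm wide, hangs 25 mm below the plate outside its edge and springs outward. Pressed, it snaps under the rim when its corner is about 3 mm above the box wall: the push drops suddenly and that corner falls home. A push at the fan can leave this end 4 to 8 mm high.
- clip_d (a point): The same by the clip arm 45 mm in -x, 42 mm in -y of the plate's middle (vent end). Pushing with 10 to 25 N over one end, midway between its two clips, snaps both; over a single clip 6 to 15 N is enough. More than 60 N would crack the clips. The plate is clear between clip_c and clip_d for closed fingers.
- scraper_grip (a point): Bystander: print scraper lying between the two work places, 200 mm long; point on its handle.
- glue_mid (a point): Bystander: glue stick standing upright, 29 mm diameter, 95 mm tall; its centre.
- disc_mid (a point): Bystander: flat white printed disc, 74 mm diameter, 5 mm thick; its centre.
- driver_grip (a point): Bystander: screwdriver lying down, 160 mm long; point on its handle.
There are look-alikes about, which are no part of the job. Leave any orange look-alike of the cover alone.

How it is judged (in metres and radians):
At the end, for the whole second after the job is handed in: The cover is snapped home: all four clip points less than 63.5 mm above the mount's underside (home is 62), the fan 8 to 36 mm along the mount's +x (above the heatsinks, wherever the box stands in its slots) and within 4 mm across, the cover square to the box and at rest (z of each of clip_a, clip_b, clip_c, clip_d in the frame of mount below 0.0635 m and x of fan in the frame of mount between 0.008 and 0.036 m and y of fan in the frame of mount between -0.004 and 0.004 m and z of fan in the frame of mount above 0.069 m and angle between the x axis of fan and the x axis of mount, either way round below 0.06 rad and linear speed of cover below 0.02 m/s); the robot touches nothing.
It fails at once if the cover is pressed onto the box with more than 60 N (contact force between cover and mount above 60 N).
It fails at once if the scraper is moved by more than 20 mm (distance of scraper_grip from where it was at the start of the episode above 0.02 m).
It fails at once if the glue stick is moved by more than 20 mm (distance of glue_mid from where it was at the start of the episode above 0.02 m).
It fails at once if the printed disc is moved by more than 20 mm (distance of disc_mid from where it was at the start of the episode above 0.02 m).
It fails at once if the screwdriver is moved by more than 20 mm (distance of driver_grip from where it was at the start of the episode above 0.02 m).
It also fails if it takes over 72 s, if anything falls off the work surface, if the arm or the gripper's body presses on something with over 40 N, if the wrist force passes 120 N, or if a joint passes its speed limit or range.

### The arm

A 6-joint arm with a two-finger parallel gripper is mounted at the origin on the work surface. World frame = base frame: x ahead of the robot, y to its left, z up, the work surface at z = 0. Lengths are in m, angles in degrees, forces in N, time in s.
With the tool pointing down it reaches from about 0.3 to 0.85 m from the base axis. Payload 4.2 kg.
Tool frame: the origin (TCP) lies midway between the tips of the shut fingers; the grasp point (between the pads) lies 19 mm behind it; z points along the fingers, x is the direction in which the jaws open and shut, and the axes are right-handed (so a half turn about z gives the same grasp; the last joint's range is limited). The gripper opens to 91 mm and grips with 3 to 60 N. Pads are 32 mm wide; open, the fingers measure 118 mm over their backs; the gripper's body (76 mm by 178 mm) begins 60 mm behind the grasp point.
Start: joints at [-78.438, 18.312, 89.639, -0, 72.044, -1.146], TCP at [0.126, -0.561, 0.214] pointing down, gripper open.
Joint ranges: [-177.97, 177.97], [-48.28, 115.42], [12.27, 149.76], [-77.06, 257.06], [2.81, 150.46], [-146.56, 146.56]. Speed limits (degrees/s): [147.25, 147.25, 180, 180, 180, 180].

### API

Orientations are given as a 3x3 rotation matrix whose columns are the frame's x, y, z axes.
In Python, from bench import ctrl, camera, calibration, hand_in gives the robot as it stands. The module is installed in compiled form; this text tells all that it offers.
- The arm moves only by the tool carry_out, never from a script. Its argument "rows" is a list of rows, each an object of numbers: "dx", "dy", "dz": the shift along the world's x, y, z normalised to -1 to 1, where 1 is 0.08 m; "rx", "ry", "rz": the turn, a rotation vector about the world's x, y, z normalised to -1 to 1, where 1 is 180 degrees. A call has 1 to 10 rows; each row is the pose to reach, as a shift and turn from the pose commanded when the call began, turning the shorter way round; what a row does not reach only later rows make up. A row lasts 1/8 s, in which the tool goes at most 62.5 mm and 10.7 degrees, less where a joint would pass 70% of its speed; a pose out of reach is approached as far as the arm can. A call with a number of a shift or a turn outside -1 to 1 is refused whole. A call with a gripper value outside its range is refused whole. "gripper" is the opening, from -1 (shut) to 1 (fully open), set as the call begins (left out, the last holds). The fingers move at their own pace and stop on an object; "squeeze" is the grip in N (left out, the last holds). Time passes only in rows, so rows that repeat a pose let the fingers close. It gives the time, the measured TCP pose, the force and the opening at its end, in the units of the state.
- ctrl.state(): the state, without advancing time (a new reading comes with each control period).
- camera(name): name is "scene" or "top" or "wrist"; returns (picture, depth): 420x560x3 uint8, red, green, blue; 420x560 float32, m along the optical axis (not along the pixel's ray), 0 where there is no reading.
- calibration(name): a dict with "fx", "fy", "cx", "cy" (pixels), "T" (4x4, takes a point from camera to world coordinates); the wrist camera has in their place "mount" (4x4, takes a point from camera to tool coordinates, whose origin is the TCP and whose axes are the tool frame's). Camera axes: x right, y down, z forward; pixel columns grow to the right and rows downward; lengths in m; the calibration is good to about 2 mm. A picture is of the moment at which its call begins: read the wrist's pose just before it. calibration takes no time and is no camera call.
- hand_in(): hands the job in, once; it reports no verdict.
The state is a dict: "clock": time; "q": joint angles; "joint_velocities": joint speeds; "effort": joint torques, N m; "tcp_pos": TCP position; "tcp_rot": TCP orientation; "wrist_force": force on the tool from outside, world axes, zero at the start; "torque": the same for the moment, N m; "grip_width": finger opening in m.
Only numpy, scipy, OpenCV 4.12 (cv2) and the standard library are available. Lean on these libraries where they do the work, as an engineer would, in place of code of your own. Each camera call takes 0.05 s, during which the arm holds its last target.

## Working session

There is one attempt and no reset: what is moved stays moved. The work goes in short steps, Python scripts to look and compute and a tool call to move; the robot and the scene stay as the last step left them, time stands still between calls to the robot, and variables do not carry over. Pictures are saved under pics/ and viewed, and the job is handed in when it is done.

Besides the shell and the picture viewer there is one more tool, called after "Call:" as name([rows], argument=value, ...), one row to a line, values as JSON. carry_out: Moves the arm, as the interface text tells. Scaled input: -1 to 1 covers 0.08 m each way for a shift and 180 degrees each way for a turn. Its arguments: {"type":"object","properties":{"rows":{"type":"array"},"gripper":{"type":"number"},"squeeze":{"type":"number"}},"required":["rows"]}

```bash
mkdir -p pics; ls; python3 - <<'E'
from bench import ctrl,camera,calibration
import cv2,numpy as np
s=ctrl.state();print(s)
for n in("scene","top","wrist"):
    p,d=camera(n);cv2.imwrite(f"pics/{n}0.png",p[:,:,::-1]);np.save(f"pics/{n}0_d.npy",d);np.save(f"pics/{n}0.npy",p);print(n,calibration(n))
E
```

```text
pics
{'clock': 0.0, 'q': array([-7.84390192e+01,  1.83526991e+01,  8.97063111e+01, -9.72259123e-04,
        7.20445036e+01, -1.14524213e+00]), 'joint_velocities': array([ 0.0181663 , -0.0271737 , -0.09483637, -0.05680026, -0.05113006,
       -0.03367214]), 'effort': array([ 1.98954076e-03, -4.12455368e+01, -2.31971759e+01,  7.28971045e-02,
        4.56223113e-02, -1.51943536e-04]), 'tcp_pos': array([ 0.12637267, -0.56042014,  0.21311033]), 'tcp_rot': array([[ 2.19956932e-01, -9.75509511e-01, -3.77888195e-04],
       [-9.75507911e-01, -2.19957256e-01,  1.76676594e-03],
       [-1.80661622e-03, -1.99794903e-05, -9.99998368e-01]]), 'wrist_force': array([0.73138068, 0.03552623, 0.89838739]), 'torque': array([-0.02108032,  0.04610704,  0.008098  ]), 'grip_width': 0.09132764376708442}
scene {'fx': 447.55437549566034, 'fy': 447.55437549566034, 'cx': 284.40088104378134, 'cy': 204.72439737532247, 'T': array([[ 0.19470791,  0.70257507, -0.68445387,  1.33811765],
       [ 0.98081154, -0.14648599,  0.12864908, -0.06281384],
       [-0.00987727, -0.69636925, -0.71761571,  0.88968492],
       [ 0.
[... 170 characters left out ...]
([[-0.06672368, -0.97342451,  0.2190723 ,  0.28023615],
       [-0.99776766,  0.06448666, -0.01735426,  0.08422756],
       [ 0.00276582, -0.2197412 , -0.97555428,  1.16886555],
       [ 0.        ,  0.        ,  0.        ,  1.        ]])}
wrist {'fx': 356.9553416707787, 'fy': 356.9553416707787, 'cx': 278.63108465398204, 'cy': 210.26882852943362, 'mount': array([[ 9.99999264e-01, -1.14590244e-03,  3.98552843e-04,
        -1.99450688e-04],
       [ 1.01342506e-03,  9.69556147e-01,  2.44867008e-01,
        -6.85905947e-02],
       [-6.67013061e-04, -2.44866424e-01,  9.69556594e-01,
        -1.70706025e-01],
       [ 0.00000000e+00,  0.00000000e+00,  0.00000000e+00,
         1.00000000e+00]])}
```

View pics/scene0.png

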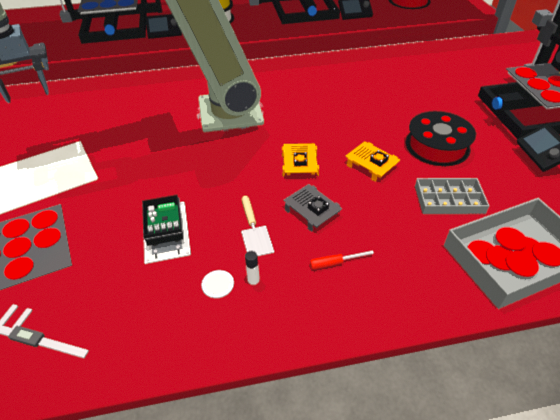

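View pics/top0.png

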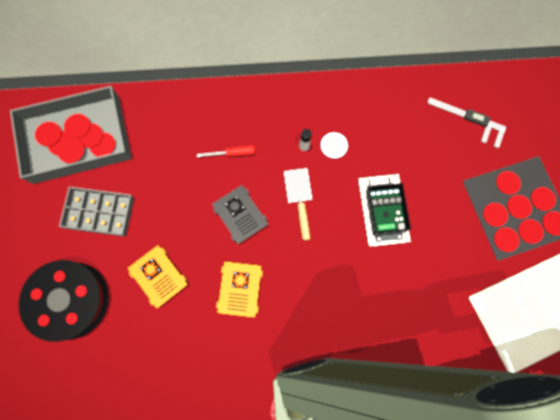

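View pics/wrist0.png

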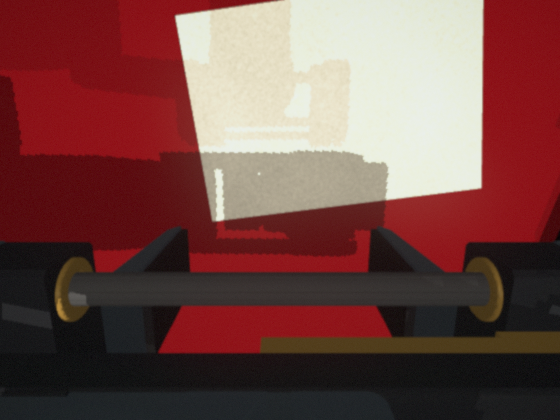

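The box (plate, green board, heatsinks toward the far end) is at top px (386,210). The grey cover is at top px (240,213), with its fan at (236,205). The two orange ones are look-alikes.

```bash
cat > h.py <<'E'
import numpy as np,cv2
from bench import ctrl,camera,calibration
def px2w(n,u,v,z,cal=None,T=None):
    c=cal or calibration(n); T=c["T"] if T is None else T
    d=T[:3,:3]@np.array([(u-c["cx"])/c["fx"],(v-c["cy"])/c["fy"],1]); o=T[:3,3]
    return o+d*(z-o[2])/d[2]
def w2px(n,P,T=None):
    c=calibration(n);T=c["T"] if T is None else T
    p=np.linalg.inv(T)@np.r_[P,1];return np.array([c["fx"]*p[0]/p[2]+c["cx"],c["fy"]*p[1]/p[2]+c["cy"]])
def wristT(s):
    T=np.eye(4);T[:3,:3]=s["tcp_rot"];T[:3,3]=s["tcp_pos"];return T@calibration("wrist")["mount"]
def cloud(n,d,T=None):
    c=calibration(n);T=c["T"] if T is None else T
    v,u=np.mgrid[:d.shape[0],:d.shape[1]]
    P=np.stack([(u-c["cx"])/c["fx"]*d,(v-c["cy"])/c["fy"]*d,d],-1)
    return P@T[:3,:3].T+T[:3,3]
def snap(tag):
    s=ctrl.state();T=wristT(s);p,d=camera("wrist");cv2.imwrite(f"pics/{tag}.png",p[:,:,::-1]);np.savez(f"pics/{tag}.npz",p=p,d=d,T=T);return s,p,d,T
E
python3 - <<'E'
from h import *
p=cv2.imread("pics/top0.png")
a=cv2.resize(p[165:260,195:290],None,fx=4,fy=4,interpolation=cv2.INTER_CUBIC)
b=cv2.resize(p[165:260,340:435],None,fx=4,fy=4,interpolation=cv2.INTER_CUBIC)
cv2.imwrite("pics/topcrop.png",np.hstack([a,b]))
C=cloud("top",np.load("pics/top0_d.npy"))
for n,u,v in [("fan",236,205),("cov",241,214),("vent",247,225),("boxmid",386,210),("plate",369,238),("bench",330,250)]:
    print(n,C[v,u].round(4))
for n,u,v,z in [("glue",306,134,.095),("disc",334,145,.005),("scrT",305,238,.01),("scrblade",297,170,.003)]:
    print(n,px2w("top",u,v,z).round(3))
E
```

```text
fan [0.5457 0.1725 0.0427]
cov [0.5234 0.1614 0.0289]
vent [0.4922 0.1469 0.0306]
boxmid [ 0.5092 -0.2277  0.0259]
plate [ 0.4401 -0.179   0.0017]
bench [ 0.4147 -0.0706  0.0017]
glue [ 0.712 -0.024  0.095]
disc [ 0.71  -0.109  0.005]
scrT [ 0.45  -0.006  0.01 ]
scrblade [0.644 0.001 0.003]
```

View pics/topcrop.png

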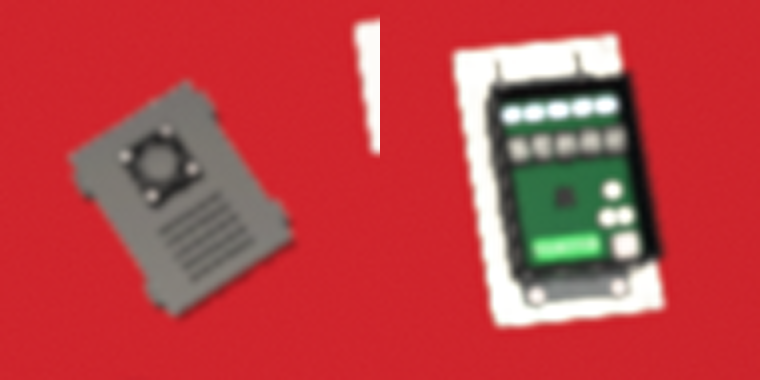

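Call:
carry_out([
  {"dx":1,"dy":1,"dz":0.7},
  {"dx":1,"dy":1,"dz":0.7},
])

```text
validation failed for argument at $.ro...
```

Call:
carry_out([
  {"dx":1,"dy":1},
  {"dx":1,"dy":1},
])

```text
validation failed for argument at $.ro...
```

Call:
carry_out([
  {"dx":1,"dy":1},
  {"dx":1,"dy":1},
])

```text
validation failed for argument at $.ro...
```

Call:
carry_out([
  {"dx":0.9,"dy":1},
  {"dx":0.9,"dy":1},
  {"dx":0.9,"dy":1},
  {"dx":0.9,"dy":1},
])

```text
validation failed for argument at $.ro...
```

Call:
carry_out([
  {"dx":1.0,"dy":1.0,"dz":0.7,"rx":0,"ry":0,"rz":0},
  {"dx":1.0,"dy":1.0,"dz":0.7,"rx":0,"ry":0,"rz":0},
])

```text
clock: 0.4
tcp_pos: [0.2062, -0.4807, 0.2693]
tcp_rot: [[0.218, -0.976, -0.0], [-0.976, -0.218, 0.002], [-0.002, -0.0, -1.0]]
wrist_force: [1.1, -0.4, 0.0]
grip_width: 0.0914
```

Call:
carry_out([
  {"dx":1.0,"dy":1.0,"dz":0,"rx":0,"ry":0,"rz":0},
  {"dx":1.0,"dy":1.0,"dz":0,"rx":0,"ry":0,"rz":0},
])

```text
clock: 0.65
tcp_pos: [0.2869, -0.4, 0.2697]
tcp_rot: [[0.22, -0.975, 0.001], [-0.975, -0.22, -0.0], [0.001, -0.001, -1.0]]
wrist_force: [0.9, -0.4, -0.0]
grip_width: 0.0916
```

Call:
carry_out([
  {"dx":1.0,"dy":1.0,"dz":0,"rx":0,"ry":0,"rz":0},
  {"dx":1.0,"dy":1.0,"dz":0,"rx":0,"ry":0,"rz":0},
])

```text
clock: 0.9
tcp_pos: [0.3668, -0.3199, 0.2693]
tcp_rot: [[0.221, -0.975, 0.0], [-0.975, -0.221, 0.0], [-0.0, -0.0, -1.0]]
wrist_force: [0.6, -1.0, 0.5]
grip_width: 0.0911
```

Call:
carry_out([
  {"dx":0.9,"dy":1.0,"dz":0,"rx":0,"ry":0,"rz":0},
  {"dx":0.9,"dy":1.0,"dz":0,"rx":0,"ry":0,"rz":0},
  {"dx":0.9,"dy":1.0,"dz":0,"rx":0,"ry":0,"rz":0},
  {"dx":0.9,"dy":1.0,"dz":0,"rx":0,"ry":0,"rz":0},
])

```text
clock: 1.4
tcp_pos: [0.4373, -0.2419, 0.2692]
tcp_rot: [[0.22, -0.975, -0.001], [-0.975, -0.22, -0.0], [0.0, 0.001, -1.0]]
wrist_force: [-0.2, 0.7, -0.6]
grip_width: 0.0916
```

```bash
python3 - <<'E'
from h import *
s,p,d,T=snap("w1");print(s['tcp_pos'],s['clock'],np.linalg.norm(s['joint_velocities']))
E
```

```text
[ 0.43729002 -0.24187566  0.26917052] 1.4 1.4377381961602436
```

View pics/w1.png

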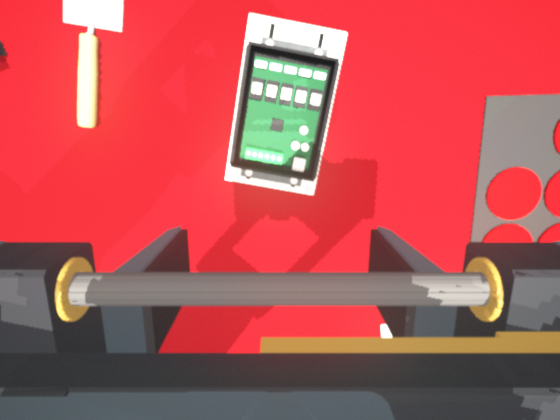

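```bash
python3 - <<'E'
from h import *
p=cv2.imread("pics/w1.png")
cv2.imwrite("pics/w1c.png",cv2.resize(p[8:203,215:357],None,fx=3,fy=3,interpolation=cv2.INTER_CUBIC))
E
```

```text
(no output)
```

View pics/w1c.png

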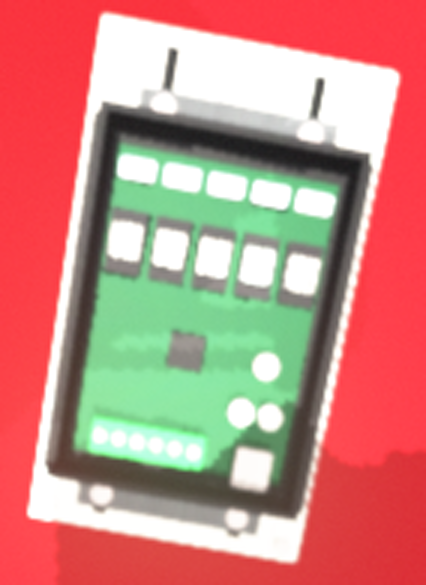

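```bash
python3 - <<'E'
from h import *
f=np.load("pics/w1.npz");C=cloud("wrist",f["d"],f["T"]);p=f["p"]
reg=np.zeros(C.shape[:2],bool);reg[8:203,215:357]=1
z=C[...,2]
print(np.histogram(z[reg],bins=np.arange(-.01,.08,.005)))
def fit(m,name):
    m=cv2.morphologyEx(m.astype(np.uint8),cv2.MORPH_CLOSE,np.ones((3,3)))
    P=C[(m>0)][:,:2].astype(np.float32)
    r=cv2.minAreaRect(P*1000);print(name,r,len(P))
for a,b in [(.052,.066),(.055,.066),(.057,.066)]: fit(reg&(z>a)&(z<b),"wall")
zw=z[reg&(z>.052)&(z<.066)];print(np.median(zw))
pl=reg&(p.min(-1)>140)
n,l,st,_=cv2.connectedComponentsWithStats((pl&(z<.015)).astype(np.uint8));print(st)
k=1+np.argmax(st[1:,4]);fit(l==k,"plate");print(np.median(z[l==k]))
# plate by color & top height
c=calibration("wrist")
for n_,pts,zz in [("boxtop",[(103,103),(369,155),(300,517),(49,475)],.059),("plate",[(102,13),(400,72),(298,563),(30,518)],.003)]:
    Q=np.array([px2w("wrist",215+u/3,8+v/3,zz,T=f["T"])[:2] for u,v in pts])*1000
    print(n_,Q.round(1),Q.mean(0).round(1),[np.linalg.norm(Q[i]-Q[i-1]).round(1) for i in range(4)],np.degrees(np.arctan2(*(Q[0]-Q[3])[::-1])),np.degrees(np.arctan2(*(Q[1]-Q[2])[::-1])))
E
```

```text
(array([   0, 5673, 9616,  652,    1,    3, 1101, 4954, 1292, 1221,  790,
        577,  244, 1308,  151,    0,    0]), array([-0.01 , -0.005,  0.   ,  0.005,  0.01 ,  0.015,  0.02 ,  0.025,
        0.03 ,  0.035,  0.04 ,  0.045,  0.05 ,  0.055,  0.06 ,  0.065,
        0.07 ,  0.075]))
wall ((510.48651123046875, -229.11663818359375), (126.33930206298828, 92.0740737915039), 2.3091018199920654) 1617
wall ((510.48651123046875, -229.11663818359375), (126.33930206298828, 92.0740737915039), 2.3091018199920654) 1470
wall ((510.48651123046875, -229.11663818359375), (126.33930206298828, 92.0740737915039), 2.3091018199920654) 1355
0.05879467753318446
[[     0      0    560    420 230518]
 [   224     12    124    184   4682]]
plate ((517.3526000976562, -228.95758056640625), (194.00112915039062, 114.99272155761719), 2.2472479343414307) 4749
0.003162931249419104
boxtop [[ 570.  -182.5]
 [ 573.8 -271.7]
 [ 451.2 -278.9]
 [ 446.3 -188.1]] [ 510.3 -230.3] [np.float64(123.9), np.float64(89.3), np.float64(122.8), np.float64(90.9)] 2.5978145552926812 3.3778244567386366
plate [[ 609.6 -169.6]
 [ 614.5 -282.1]
 [ 424.4 -290.5]
 [ 418.6 -178.2]] [ 516.8 -230.1] [np.float64(191.2), np.float64(112.7), np.float64(190.2), np.float64(112.5)] 2.5774170684301185 2.5302690077369623
```

Call:
carry_out([
  {"dx":0.1,"dy":1.0,"dz":0,"rx":0,"ry":0,"rz":0.05},
  {"dx":0.1,"dy":1.0,"dz":0,"rx":0,"ry":0,"rz":0.05},
])

```text
clock: 1.7
tcp_pos: [0.4448, -0.1609, 0.2695]
tcp_rot: [[0.369, -0.929, -0.0], [-0.929, -0.369, 0.0], [-0.0, 0.0, -1.0]]
wrist_force: [0.8, -0.8, 0.0]
grip_width: 0.0915
```

Call:
carry_out([
  {"dx":0.1,"dy":1.0,"dz":0,"rx":0,"ry":0,"rz":0.045},
  {"dx":0.1,"dy":1.0,"dz":0,"rx":0,"ry":0,"rz":0.045},
])

```text
clock: 1.95
tcp_pos: [0.4534, -0.0806, 0.2696]
tcp_rot: [[0.498, -0.867, 0.0], [-0.867, -0.498, -0.0], [0.0, -0.0, -1.0]]
wrist_force: [1.0, 0.2, 0.2]
grip_width: 0.0909
```

Call:
carry_out([
  {"dx":0.1,"dy":1.0,"dz":0,"rx":0,"ry":0,"rz":0},
  {"dx":0.1,"dy":1.0,"dz":0,"rx":0,"ry":0,"rz":0},
])

```text
clock: 2.2
tcp_pos: [0.4617, -0.0005, 0.2695]
tcp_rot: [[0.497, -0.868, 0.0], [-0.868, -0.497, -0.0], [0.0, -0.0, -1.0]]
wrist_force: [0.3, -0.0, -0.8]
grip_width: 0.0917
```

Call:
carry_out([
  {"dx":0,"dy":1.0,"dz":0,"rx":0,"ry":0,"rz":0},
  {"dx":0,"dy":1.0,"dz":0,"rx":0,"ry":0,"rz":0},
])

```text
clock: 2.45
tcp_pos: [0.4617, 0.0795, 0.2695]
tcp_rot: [[0.498, -0.867, 0.0], [-0.867, -0.498, -0.0], [0.0, -0.0, -1.0]]
wrist_force: [0.8, 0.1, -0.1]
grip_width: 0.0912
```

Call:
carry_out([
  {"dx":0,"dy":0.6,"dz":0,"rx":0,"ry":0,"rz":0},
  {"dx":0,"dy":0.6,"dz":0,"rx":0,"ry":0,"rz":0},
  {"dx":0,"dy":0.6,"dz":0,"rx":0,"ry":0,"rz":0},
  {"dx":0,"dy":0.6,"dz":0,"rx":0,"ry":0,"rz":0},
])

```text
clock: 2.95
tcp_pos: [0.4618, 0.1249, 0.2695]
tcp_rot: [[0.495, -0.869, 0.0], [-0.869, -0.495, -0.001], [0.001, 0.0, -1.0]]
wrist_force: [-0.2, 0.2, 0.3]
grip_width: 0.0912
```

```bash
python3 - <<'E'
from h import *
s,p,d,T=snap("w2");print(s['tcp_pos'],s['clock'],s['joint_velocities'].round(1),s['q'].round(1))
E
```

```text
[0.46183082 0.12486668 0.26947451] 2.95 [-0.  -0.1 -0.   0.2 -0.1  0. ] [13.8  7.6 95.8 -0.  76.5 74.1]
```

View pics/w2.png

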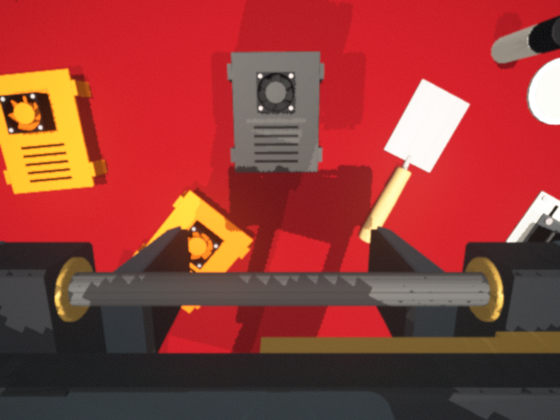

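```bash
python3 - <<'E'
from h import *
f=np.load("pics/w2.npz");C=cloud("wrist",f["d"],f["T"]);z=C[...,2]
reg=np.zeros(z.shape,bool);reg[40:190,215:335]=1
def fit(m,n):
    P=(C[m][:,:2]*1000).astype(np.float32);print(n,cv2.minAreaRect(P),len(P),np.median(z[m]))
print(np.histogram(z[reg],bins=np.arange(-.004,.06,.004)))
fit(reg&(z>.042)&(z<.056),"fan")
pl=(reg&(z>.020)).astype(np.uint8)
pl=cv2.morphologyEx(pl,cv2.MORPH_OPEN,np.ones((45,45)))
fit((pl>0)&(z>.02),"plate")
p=cv2.imread("pics/w2.png")
cv2.imwrite("pics/w2c.png",cv2.resize(p[40:185,215:335],None,fx=4,fy=4,interpolation=cv2.INTER_CUBIC))
E
```

```text
(array([3618, 3704,    2,    3,    3,    2,    6, 4192, 4994,  107,  163,
        249,  625,  271,    0]), array([-0.004,  0.   ,  0.004,  0.008,  0.012,  0.016,  0.02 ,  0.024,
        0.028,  0.032,  0.036,  0.04 ,  0.044,  0.048,  0.052,  0.056]))
fan ((544.3731689453125, 176.00936889648438), (40.15621566772461, 39.793556213378906), 30.02678108215332) 1047 0.04647455089708802
plate ((525.1527099609375, 164.8438262939453), (129.96441650390625, 96.24637603759766), 29.899925231933594) 10335 0.028262658576001243
```

View pics/w2c.png

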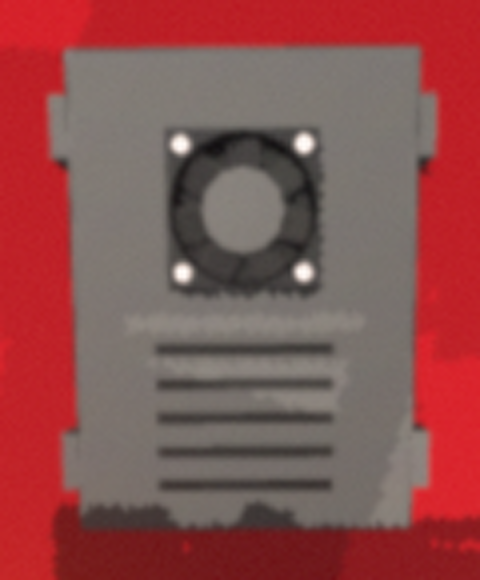

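Call:
carry_out([
  {"dx":1.0,"dy":0.62,"dz":-0.8,"rx":0,"ry":0,"rz":0.002},
  {"dx":1.0,"dy":0.62,"dz":-0.8,"rx":0,"ry":0,"rz":0.002},
  {"dx":1.0,"dy":0.62,"dz":-0.8,"rx":0,"ry":0,"rz":0.002},
])

```text
clock: 3.38
tcp_pos: [0.5423, 0.1756, 0.202]
tcp_rot: [[0.502, -0.865, -0.005], [-0.865, -0.502, -0.002], [-0.001, 0.005, -1.0]]
wrist_force: [-0.4, 0.1, -0.8]
grip_width: 0.0911
```

Call:
carry_out([
  {"dx":0.03,"dy":0.02,"dz":-1.0,"rx":0,"ry":0,"rz":0},
  {"dx":0.03,"dy":0.02,"dz":-1.0,"rx":0,"ry":0,"rz":0},
])

```text
clock: 3.62
tcp_pos: [0.5417, 0.1757, 0.1229]
tcp_rot: [[0.502, -0.865, -0.006], [-0.865, -0.502, -0.002], [-0.001, 0.006, -1.0]]
wrist_force: [0.1, 0.1, 0.4]
grip_width: 0.0915
```

Call:
carry_out([
  {"dx":0,"dy":0,"dz":-0.6,"rx":0,"ry":0,"rz":0},
  {"dx":0,"dy":0,"dz":-0.9,"rx":0,"ry":0,"rz":0},
  {"dx":0,"dy":0,"dz":-0.9,"rx":0,"ry":0,"rz":0},
  {"dx":0,"dy":0,"dz":-0.9,"rx":0,"ry":0,"rz":0},
])

```text
clock: 4.12
tcp_pos: [0.5451, 0.1773, 0.0552]
tcp_rot: [[0.502, -0.865, 0.003], [-0.865, -0.502, 0.001], [0.001, -0.003, -1.0]]
wrist_force: [0.1, -0.0, 0.6]
grip_width: 0.091
```

Call:
carry_out([
  {"dx":-0.008,"dy":-0.014,"dz":-0.2,"rx":0,"ry":0,"rz":0},
  {"dx":-0.008,"dy":-0.014,"dz":-0.3,"rx":0,"ry":0,"rz":0},
  {"dx":-0.008,"dy":-0.014,"dz":-0.3,"rx":0,"ry":0,"rz":0},
  {"dx":-0.008,"dy":-0.014,"dz":-0.3,"rx":0,"ry":0,"rz":0},
])

```text
clock: 4.62
tcp_pos: [0.5435, 0.1764, 0.0294]
tcp_rot: [[0.503, -0.864, -0.0], [-0.864, -0.503, -0.0], [0.0, 0.0, -1.0]]
wrist_force: [0.2, -1.3, 0.5]
grip_width: 0.0912
```

```bash
python3 - <<'E'
from h import *
s,p,d,T=snap("w3");print(s['tcp_pos'],s['clock'],s['wrist_force'])
E
```

```text
[0.54345681 0.17641721 0.02940924] 4.625 [ 0.24879242 -1.26641585  0.49337534]
```

View pics/w3.png

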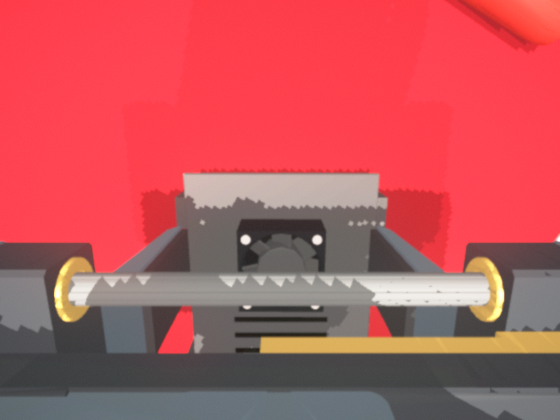

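Call:
carry_out([
  {"dx":0.008,"dy":-0.004,"dz":0.012,"rx":0,"ry":0,"rz":0},
  {"dx":0.008,"dy":-0.004,"dz":0.012,"rx":0,"ry":0,"rz":0},
  {"dx":0.008,"dy":-0.004,"dz":0.012,"rx":0,"ry":0,"rz":0},
  {"dx":0.008,"dy":-0.004,"dz":0.012,"rx":0,"ry":0,"rz":0},
  {"dx":0.008,"dy":-0.004,"dz":0.012,"rx":0,"ry":0,"rz":0},
  {"dx":0.008,"dy":-0.004,"dz":0.012,"rx":0,"ry":0,"rz":0},
], gripper=-1, squeeze=30)

```text
clock: 5.42
tcp_pos: [0.5441, 0.176, 0.0304]
tcp_rot: [[0.503, -0.865, 0.0], [-0.865, -0.503, -0.0], [0.0, -0.0, -1.0]]
wrist_force: [0.5, -0.8, 1.0]
grip_width: 0.0399
```

```bash
python3 - <<'E'
from h import *
s=ctrl.state();print(s)
E
```

```text
{'clock': 5.425, 'q': array([ 1.67787983e+01,  2.79942385e+01,  1.03822317e+02, -1.06162151e-02,
        4.81806398e+01,  7.66156017e+01]), 'joint_velocities': array([ 0.09568132,  0.02959044,  0.04058338,  0.00591413, -0.06370936,
        0.0251832 ]), 'effort': array([ 4.52534342e-02, -4.45864570e+01, -1.76343226e+01,  5.32389327e-02,
       -5.36200963e-02, -3.25523695e-03]), 'tcp_pos': array([0.5441292 , 0.17602557, 0.03037933]), 'tcp_rot': array([[ 5.02571489e-01, -8.64535650e-01,  8.67404964e-05],
       [-8.64535643e-01, -5.02571496e-01, -1.18072698e-04],
       [ 1.45671358e-04, -1.56502793e-05, -9.99999989e-01]]), 'wrist_force': array([ 0.48235138, -0.80337097,  0.99726227]), 'torque': array([-0.06626417, -0.04294486, -0.03015302]), 'grip_width': 0.03991979524825943}
```

Call:
carry_out([
  {"dx":0,"dy":0,"dz":0.3,"rx":0,"ry":0,"rz":0},
  {"dx":0,"dy":0,"dz":0.7,"rx":0,"ry":0,"rz":0},
  {"dx":0,"dy":0,"dz":1.0,"rx":0,"ry":0,"rz":0},
  {"dx":0,"dy":0,"dz":1.0,"rx":0,"ry":0,"rz":0},
  {"dx":0,"dy":0,"dz":1.0,"rx":0,"ry":0,"rz":0},
])

```text
clock: 6.05
tcp_pos: [0.5432, 0.1758, 0.1092]
tcp_rot: [[0.502, -0.865, -0.002], [-0.865, -0.502, -0.001], [-0.0, 0.002, -1.0]]
wrist_force: [0.3, -0.6, -2.3]
grip_width: 0.0399
```

```bash
python3 - <<'E'
from h import *
s,p,d,T=snap("w4");print(s['tcp_pos'],s['clock'],s['wrist_force'],s['torque'],s['grip_width'])
E
```

```text
[0.54323919 0.17575987 0.10920176] 6.05 [ 0.29939235 -0.56043381 -2.28828774] [ 0.00118552 -0.03436008 -0.00077794] 0.03989611434594573
```

View pics/w4.png

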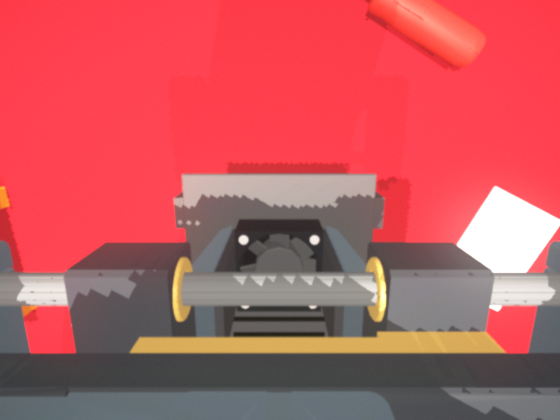

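Call:
carry_out([
  {"dx":0,"dy":-0.4,"dz":0.31,"rx":0,"ry":0,"rz":0},
  {"dx":0,"dy":-1.0,"dz":0.31,"rx":0,"ry":0,"rz":-0.03},
  {"dx":0,"dy":-1.0,"dz":0.31,"rx":0,"ry":0,"rz":-0.05},
])

```text
clock: 6.48
tcp_pos: [0.5432, 0.0933, 0.134]
tcp_rot: [[0.356, -0.934, -0.003], [-0.934, -0.356, -0.001], [0.0, 0.003, -1.0]]
wrist_force: [0.4, 0.4, -1.4]
grip_width: 0.0397
```

Call:
carry_out([
  {"dx":0,"dy":-0.5,"dz":0,"rx":0,"ry":0,"rz":-0.02},
  {"dx":0,"dy":-1.0,"dz":0,"rx":0,"ry":0,"rz":-0.05},
])

```text
clock: 6.72
tcp_pos: [0.5433, 0.0153, 0.1337]
tcp_rot: [[0.209, -0.978, -0.003], [-0.978, -0.209, -0.0], [-0.0, 0.003, -1.0]]
wrist_force: [0.2, 0.3, -1.1]
grip_width: 0.0399
```

Call:
carry_out([
  {"dx":0,"dy":-0.5,"dz":0,"rx":0,"ry":0,"rz":-0.02},
  {"dx":0,"dy":-1.0,"dz":0,"rx":0,"ry":0,"rz":-0.04},
])

```text
clock: 6.98
tcp_pos: [0.5432, -0.0651, 0.1337]
tcp_rot: [[0.085, -0.996, -0.003], [-0.996, -0.085, 0.0], [-0.001, 0.003, -1.0]]
wrist_force: [0.6, -0.2, -1.0]
grip_width: 0.0397
```

Call:
carry_out([
  {"dx":-0.07,"dy":-0.5,"dz":0,"rx":0,"ry":0,"rz":-0.01},
  {"dx":-0.14,"dy":-1.0,"dz":0,"rx":0,"ry":0,"rz":-0.014},
])

```text
clock: 7.22
tcp_pos: [0.5319, -0.1451, 0.1336]
tcp_rot: [[0.042, -0.999, -0.003], [-0.999, -0.042, 0.001], [-0.001, 0.003, -1.0]]
wrist_force: [0.1, -0.2, -1.3]
grip_width: 0.0396
```

Call:
carry_out([
  {"dx":0,"dy":-0.5,"dz":0,"rx":0,"ry":0,"rz":0},
  {"dx":0,"dy":-0.9,"dz":0,"rx":0,"ry":0,"rz":0},
  {"dx":0,"dy":-1.0,"dz":0,"rx":0,"ry":0,"rz":0},
  {"dx":0,"dy":-1.0,"dz":0,"rx":0,"ry":0,"rz":0},
  {"dx":0,"dy":-1.0,"dz":0,"rx":0,"ry":0,"rz":0},
])

```text
clock: 7.85
tcp_pos: [0.5327, -0.2227, 0.1348]
tcp_rot: [[0.044, -0.999, -0.001], [-0.999, -0.044, 0.001], [-0.001, 0.001, -1.0]]
wrist_force: [0.3, 1.5, -1.1]
grip_width: 0.0394
```

```bash
python3 - <<'E'
from h import *
s,p,d,T=snap("w5");print(s['tcp_pos'],s['clock'],s['wrist_force'],s['torque'],s['grip_width'],s['tcp_rot'])
E
```

```text
[ 0.53268961 -0.22273167  0.13475066] 7.85 [ 0.27619662  1.46621989 -1.13675439] [ 0.01014241 -0.05068216 -0.01185043] 0.03935360526151924 [[ 4.36973283e-02 -9.99044332e-01 -9.82725703e-04]
 [-9.99044459e-01 -4.36981231e-02  8.02388227e-04]
 [-8.44564680e-04  9.46724446e-04 -9.99999195e-01]]
```

View pics/w5.png

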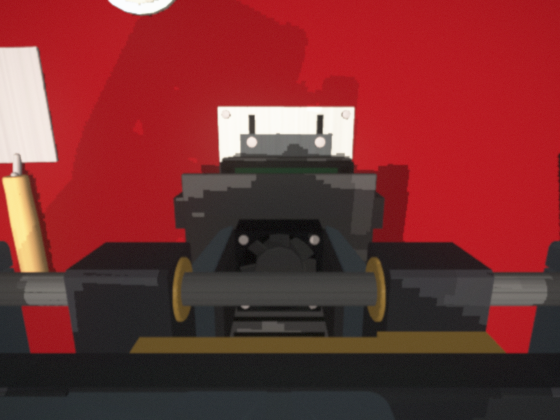

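Call:
carry_out([
  {"dx":0,"dy":-0.069,"dz":-0.2,"rx":0,"ry":0,"rz":-0.001},
  {"dx":0,"dy":-0.069,"dz":-0.45,"rx":0,"ry":0,"rz":-0.001},
  {"dx":0,"dy":-0.069,"dz":-0.54,"rx":0,"ry":0,"rz":-0.001},
  {"dx":0,"dy":-0.069,"dz":-0.54,"rx":0,"ry":0,"rz":-0.001},
  {"dx":0,"dy":-0.069,"dz":-0.54,"rx":0,"ry":0,"rz":-0.001},
  {"dx":0,"dy":-0.069,"dz":-0.54,"rx":0,"ry":0,"rz":-0.001},
])

```text
clock: 8.65
tcp_pos: [0.5333, -0.2297, 0.0926]
tcp_rot: [[0.04, -0.999, 0.001], [-0.999, -0.04, -0.001], [0.001, -0.001, -1.0]]
wrist_force: [-0.4, 0.5, -1.1]
grip_width: 0.0399
```

```bash
python3 - <<'E'
from h import *
s,p,d,T=snap("w6");print(s['tcp_pos'],s['clock'],s['wrist_force'],s['torque'],s['grip_width'],s['tcp_rot'])
p,d=camera("scene");cv2.imwrite("pics/scene6.png",cv2.resize(p[150:300,90:250,::-1],None,fx=4,fy=4,interpolation=cv2.INTER_CUBIC))
E
```

```text
[ 0.53334482 -0.2296632   0.09263871] 8.65 [-0.44452885  0.54680777 -1.08767644] [ 0.0143848   0.05651908 -0.03460425] 0.03987401543148304 [[ 3.96193327e-02 -9.99214058e-01  1.25518895e-03]
 [-9.99214583e-01 -3.96202024e-02 -6.75745631e-04]
 [ 7.24945374e-04 -1.22743052e-03 -9.99998984e-01]]
```

View pics/w6.png

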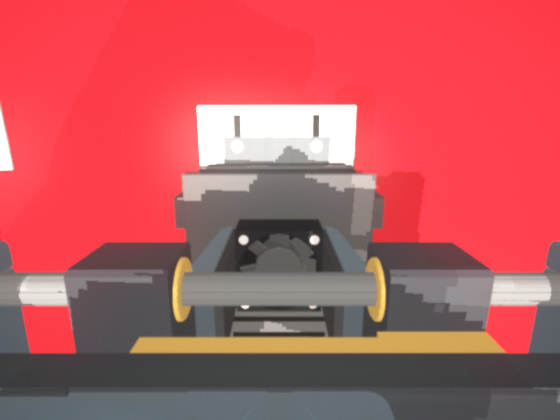

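View pics/scene6.png

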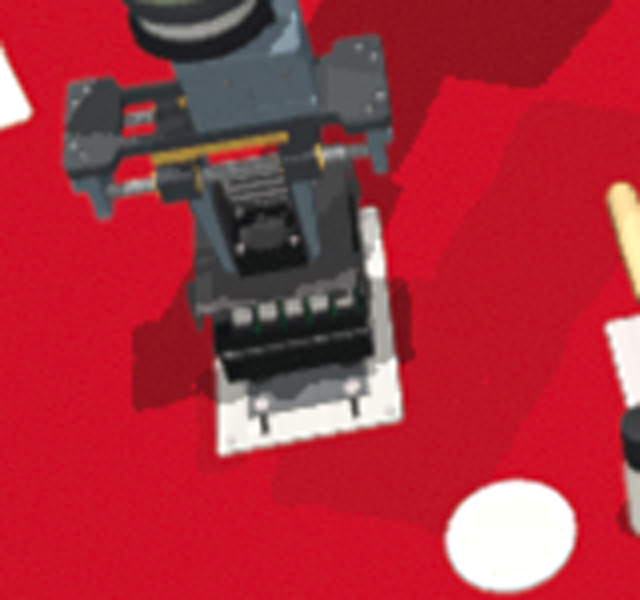

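Call:
carry_out([
  {"dx":-0.01,"dy":0.02,"dz":0,"rx":0,"ry":0,"rz":0},
  {"dx":-0.01,"dy":0.02,"dz":-0.06,"rx":0,"ry":0,"rz":0},
  {"dx":-0.01,"dy":0.02,"dz":-0.12,"rx":0,"ry":0,"rz":0},
  {"dx":-0.01,"dy":0.02,"dz":-0.14,"rx":0,"ry":0,"rz":0},
  {"dx":-0.01,"dy":0.02,"dz":-0.14,"rx":0,"ry":0,"rz":0},
])

```text
clock: 9.38
tcp_pos: [0.532, -0.2278, 0.0805]
tcp_rot: [[0.04, -0.999, -0.001], [-0.999, -0.04, 0.0], [-0.0, 0.001, -1.0]]
wrist_force: [-0.4, -0.6, -0.4]
grip_width: 0.0393
```

```bash
python3 - <<'E'
from h import *
s=ctrl.state();print(s['tcp_pos'],s['clock'],s['wrist_force'],s['torque'],s['grip_width'],s['tcp_rot'])
E
```

```text
[ 0.53199865 -0.227843    0.08048354] 9.375 [-0.37426718 -0.58379523 -0.43284626] [ 0.04602417 -0.04297714  0.01727974] 0.039312338549990916 [[ 3.95758809e-02 -9.99216439e-01 -5.06778578e-04]
 [-9.99216560e-01 -3.95759397e-02  1.06450387e-04]
 [-1.26423215e-04  5.02168679e-04 -9.99999866e-01]]
```

Call:
carry_out([
  {"dx":0.005,"dy":-0.004,"dz":-0.03,"rx":0,"ry":0,"rz":0},
  {"dx":0.005,"dy":-0.004,"dz":-0.05,"rx":0,"ry":0,"rz":0},
  {"dx":0.005,"dy":-0.004,"dz":-0.05,"rx":0,"ry":0,"rz":0},
])

```text
clock: 9.75
tcp_pos: [0.5324, -0.2281, 0.0766]
tcp_rot: [[0.04, -0.999, -0.0], [-0.999, -0.04, 0.0], [-0.0, 0.0, -1.0]]
wrist_force: [-0.0, 0.2, -1.6]
grip_width: 0.04
```

Call:
carry_out([
  {"dx":0,"dy":0,"dz":-0.025,"rx":0,"ry":0,"rz":0},
  {"dx":0,"dy":0,"dz":-0.025,"rx":0,"ry":0,"rz":0},
])

```text
clock: 10.0
tcp_pos: [0.5324, -0.2281, 0.0746]
tcp_rot: [[0.04, -0.999, -0.0], [-0.999, -0.04, 0.0], [-0.0, 0.0, -1.0]]
wrist_force: [1.0, 0.0, -1.4]
grip_width: 0.0399
```

Call:
carry_out([
  {"dx":0,"dy":0,"dz":-0.025,"rx":0,"ry":0,"rz":0},
  {"dx":0,"dy":0,"dz":-0.025,"rx":0,"ry":0,"rz":0},
])

```text
clock: 10.25
tcp_pos: [0.5324, -0.2282, 0.0726]
tcp_rot: [[0.04, -0.999, -0.0], [-0.999, -0.04, -0.0], [0.0, 0.0, -1.0]]
wrist_force: [-0.5, -0.5, -1.5]
grip_width: 0.0394
```

Call:
carry_out([
  {"dx":0,"dy":0,"dz":-0.02,"rx":0,"ry":0,"rz":0},
  {"dx":0,"dy":0,"dz":-0.02,"rx":0,"ry":0,"rz":0},
])

```text
clock: 10.5
tcp_pos: [0.5326, -0.2283, 0.0713]
tcp_rot: [[0.04, -0.999, 0.0], [-0.999, -0.04, -0.0], [0.0, -0.0, -1.0]]
wrist_force: [0.9, -0.1, 0.2]
grip_width: 0.0398
```

Call:
carry_out([
  {"dx":0,"dy":0,"dz":-0.02,"rx":0,"ry":0,"rz":0},
  {"dx":0,"dy":0,"dz":-0.02,"rx":0,"ry":0,"rz":0},
])

```text
clock: 10.75
tcp_pos: [0.5327, -0.2283, 0.0698]
tcp_rot: [[0.04, -0.999, 0.001], [-0.999, -0.04, -0.0], [0.0, -0.001, -1.0]]
wrist_force: [-0.7, 0.4, 2.1]
grip_width: 0.0398
```

Call:
carry_out([
  {"dx":0,"dy":0,"dz":-0.02,"rx":0,"ry":0,"rz":0},
  {"dx":0,"dy":0,"dz":-0.02,"rx":0,"ry":0,"rz":0},
])

```text
clock: 11.0
tcp_pos: [0.5328, -0.2283, 0.0683]
tcp_rot: [[0.04, -0.999, 0.001], [-0.999, -0.04, -0.0], [0.0, -0.001, -1.0]]
wrist_force: [0.3, 0.5, 3.0]
grip_width: 0.0401
```

Call:
carry_out([
  {"dx":0,"dy":0,"dz":-0.02,"rx":0,"ry":0,"rz":0},
  {"dx":0,"dy":0,"dz":-0.02,"rx":0,"ry":0,"rz":0},
])

```text
clock: 11.25
tcp_pos: [0.5329, -0.2283, 0.0669]
tcp_rot: [[0.04, -0.999, 0.001], [-0.999, -0.04, -0.0], [0.001, -0.001, -1.0]]
wrist_force: [-0.4, 0.9, 5.5]
grip_width: 0.0395
```

Call:
carry_out([
  {"dx":0,"dy":0,"dz":-0.02,"rx":0,"ry":0,"rz":0},
  {"dx":0,"dy":0,"dz":-0.02,"rx":0,"ry":0,"rz":0},
])

```text
clock: 11.5
tcp_pos: [0.5329, -0.2284, 0.0656]
tcp_rot: [[0.04, -0.999, 0.001], [-0.999, -0.04, -0.001], [0.001, -0.001, -1.0]]
wrist_force: [0.4, -1.2, 8.3]
grip_width: 0.0396
```

Call:
carry_out([
  {"dx":0,"dy":0,"dz":-0.02,"rx":0,"ry":0,"rz":0},
  {"dx":0,"dy":0,"dz":-0.02,"rx":0,"ry":0,"rz":0},
])

```text
clock: 11.75
tcp_pos: [0.533, -0.2284, 0.0644]
tcp_rot: [[0.04, -0.999, 0.001], [-0.999, -0.04, -0.001], [0.001, -0.001, -1.0]]
wrist_force: [0.2, 0.1, 9.8]
grip_width: 0.0401
```

Call:
carry_out([
  {"dx":0,"dy":0,"dz":-0.02,"rx":0,"ry":0,"rz":0},
  {"dx":0,"dy":0,"dz":-0.02,"rx":0,"ry":0,"rz":0},
])

```text
clock: 12.0
tcp_pos: [0.5331, -0.2284, 0.062]
tcp_rot: [[0.039, -0.999, 0.002], [-0.999, -0.039, -0.001], [0.001, -0.002, -1.0]]
wrist_force: [1.7, 0.2, 4.0]
grip_width: 0.0398
```

Call:
carry_out([
  {"dx":0,"dy":0,"dz":-0.02,"rx":0,"ry":0,"rz":0},
  {"dx":0,"dy":0,"dz":-0.02,"rx":0,"ry":0,"rz":0},
])

```text
clock: 12.25
tcp_pos: [0.5332, -0.2284, 0.0606]
tcp_rot: [[0.04, -0.999, 0.002], [-0.999, -0.04, -0.001], [0.001, -0.002, -1.0]]
wrist_force: [-0.5, 1.0, 7.8]
grip_width: 0.0397
```

Call:
carry_out([
  {"dx":0,"dy":0,"dz":-0.02,"rx":0,"ry":0,"rz":0},
  {"dx":0,"dy":0,"dz":-0.02,"rx":0,"ry":0,"rz":0},
])

```text
clock: 12.5
tcp_pos: [0.5332, -0.2284, 0.0595]
tcp_rot: [[0.039, -0.999, 0.002], [-0.999, -0.039, -0.001], [0.001, -0.002, -1.0]]
wrist_force: [0.1, 1.7, 10.1]
grip_width: 0.04
```

Call:
carry_out([
  {"dx":0,"dy":0,"dz":-0.02,"rx":0,"ry":0,"rz":0},
  {"dx":0,"dy":0,"dz":-0.02,"rx":0,"ry":0,"rz":0},
])

```text
clock: 12.75
tcp_pos: [0.5332, -0.2284, 0.0583]
tcp_rot: [[0.039, -0.999, 0.002], [-0.999, -0.039, -0.001], [0.001, -0.002, -1.0]]
wrist_force: [-1.0, 1.3, 13.4]
grip_width: 0.04
```

Call:
carry_out([
  {"dx":0,"dy":0,"dz":-0.02,"rx":0,"ry":0,"rz":0},
  {"dx":0,"dy":0,"dz":-0.02,"rx":0,"ry":0,"rz":0},
])

```text
clock: 13.0
tcp_pos: [0.5332, -0.2284, 0.0572]
tcp_rot: [[0.039, -0.999, 0.002], [-0.999, -0.039, -0.001], [0.001, -0.002, -1.0]]
wrist_force: [-1.3, 1.7, 15.4]
grip_width: 0.0399
```

Call:
carry_out([
  {"dx":0,"dy":0,"dz":0.04,"rx":0,"ry":0,"rz":0},
  {"dx":0,"dy":0,"dz":0.08,"rx":0,"ry":0,"rz":0},
  {"dx":0,"dy":0,"dz":0.08,"rx":0,"ry":0,"rz":0},
])

```text
clock: 13.38
tcp_pos: [0.5331, -0.2284, 0.0619]
tcp_rot: [[0.039, -0.999, 0.002], [-0.999, -0.039, -0.001], [0.001, -0.002, -1.0]]
wrist_force: [1.2, -0.1, 4.5]
grip_width: 0.0399
```

Near home height with ~5 N left. I'll ease up another 2 mm, then open.

Call:
carry_out([
  {"dx":0,"dy":0,"dz":0.025,"rx":0,"ry":0,"rz":0},
  {"dx":0,"dy":0,"dz":0.025,"rx":0,"ry":0,"rz":0},
])

```text
clock: 13.62
tcp_pos: [0.5323, -0.2282, 0.0631]
tcp_rot: [[0.04, -0.999, -0.001], [-0.999, -0.04, 0.0], [-0.0, 0.001, -1.0]]
wrist_force: [1.5, -0.5, 1.8]
grip_width: 0.0396
```

Call:
carry_out([
  {"dx":0,"dy":0,"dz":0.01,"rx":0,"ry":0,"rz":0},
  {"dx":0,"dy":0,"dz":0.01,"rx":0,"ry":0,"rz":0},
  {"dx":0,"dy":0,"dz":0.01,"rx":0,"ry":0,"rz":0},
  {"dx":0,"dy":0,"dz":0.01,"rx":0,"ry":0,"rz":0},
  {"dx":0,"dy":0,"dz":0.01,"rx":0,"ry":0,"rz":0},
], gripper=1)

```text
clock: 14.25
tcp_pos: [0.5324, -0.2282, 0.0644]
tcp_rot: [[0.04, -0.999, -0.0], [-0.999, -0.04, -0.0], [0.0, 0.0, -1.0]]
wrist_force: [0.4, -0.2, -1.0]
grip_width: 0.0872
```

Call:
carry_out([
  {"dx":0,"dy":0,"dz":0.5,"rx":0,"ry":0,"rz":0},
  {"dx":0,"dy":0,"dz":1.0,"rx":0,"ry":0,"rz":0},
  {"dx":0,"dy":0,"dz":1.0,"rx":0,"ry":0,"rz":0},
])

```text
clock: 14.62
tcp_pos: [0.5346, -0.2291, 0.1479]
tcp_rot: [[0.04, -0.999, 0.007], [-0.999, -0.04, -0.003], [0.004, -0.007, -1.0]]
wrist_force: [0.7, -0.7, 0.2]
grip_width: 0.0911
```

Call:
carry_out([
  {"dx":-0.85,"dy":0,"dz":1.0,"rx":0,"ry":0,"rz":0},
  {"dx":-0.85,"dy":0,"dz":1.0,"rx":0,"ry":0,"rz":0},
  {"dx":-0.85,"dy":0,"dz":1.0,"rx":0,"ry":0,"rz":0},
])

```text
clock: 15.0
tcp_pos: [0.464, -0.2286, 0.2262]
tcp_rot: [[0.038, -0.999, 0.003], [-0.999, -0.038, -0.002], [0.002, -0.003, -1.0]]
wrist_force: [0.5, -0.6, -0.2]
grip_width: 0.0912
```

```bash
python3 - <<'E'
from h import *
s,p,d,T=snap("w7");print(s['tcp_pos'],s['clock'],s['wrist_force'])
p,d=camera("scene");cv2.imwrite("pics/scene7.png",cv2.resize(p[150:300,90:250,::-1],None,fx=4,fy=4,interpolation=cv2.INTER_CUBIC))
E
```

```text
[ 0.46401703 -0.22859523  0.2261772 ] 15.0 [ 0.52195805 -0.57880742 -0.18905653]
```

View pics/w7.png

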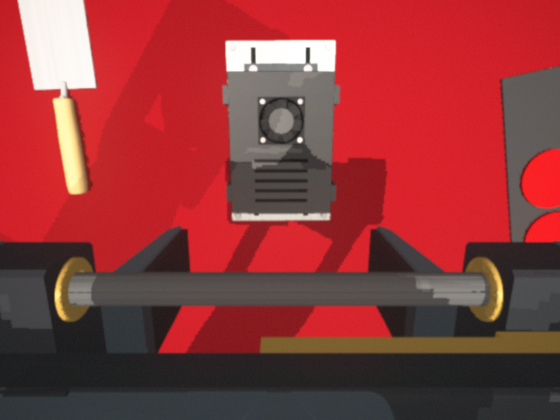

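View pics/scene7.png

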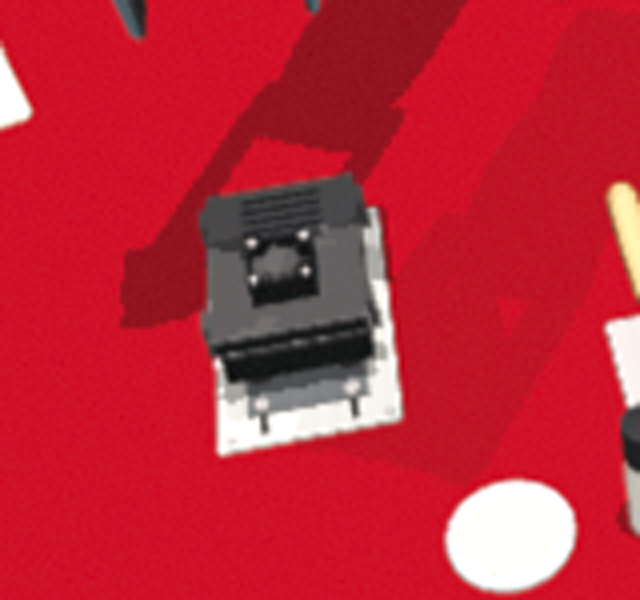

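```bash
cat > heights.py <<'E'
from h import *
import sys
f=np.load(f"pics/{sys.argv[1]}.npz");C=cloud("wrist",f["d"],f["T"]);z=C[...,2]
m=(C[...,0]>.43)&(C[...,0]<.6)&(C[...,1]>-.30)&(C[...,1]<-.16)
m[230:]=0
fan=m&(z>.077);r=cv2.minAreaRect((C[fan][:,:2]*1000).astype(np.float32));print("fan",r,np.median(z[fan]))
pl=cv2.morphologyEx((m&(z>.05)&(z<.1)).astype(np.uint8),cv2.MORPH_OPEN,np.ones((45,45)))>0
r=cv2.minAreaRect((C[pl&m][:,:2]*1000).astype(np.float32));print("plate",r)
c=np.array(r[0])/1000;a=np.radians(r[2] if r[1][0]>r[1][1] else r[2]-90)
R=np.array([[np.cos(a),np.sin(a)],[-np.sin(a),np.cos(a)]])
L=(C[...,:2]-c)@R.T
s=pl&(z>.055)&(z<.075)&~((abs(L[...,0]-22)<26)&(abs(L[...,1])<26))
A=np.c_[L[s],np.ones(s.sum())];k=np.linalg.lstsq(A,z[s],rcond=None)[0];print("plane",k[2],k[0]*1e3,k[1]*1e3)
for n,x,y in [("a",45,42),("b",45,-42),("c",-45,42),("d",-45,-42)]:
    q=pl&(np.hypot(L[...,0]-x/1e3,L[...,1]-y/1e3)<.007)
    print(n,q.sum(),np.median(z[q]).round(4),(k@[x/1e3,y/1e3,1]).round(4), "world",(c+R.T@[x/1e3,y/1e3]).round(4))
print("cd mid world",(c+R.T@[-.045,0]).round(4),"ab",(c+R.T@[.045,0]).round(4))
E
python3 heights.py w7
```

```text
fan ((515.8479614257812, -226.39356994628906), (72.42130279541016, 106.28710174560547), 2.1925368309020996) 0.0813826481037076
plate ((0.0, 0.0), (0.0, 0.0), 0.0)
plane 0.0 0.0 0.0
a 0 nan 0.0 world [ 0.042 -0.045]
b 0 nan 0.0 world [-0.042 -0.045]
c 0 nan 0.0 world [0.042 0.045]
d 0 nan 0.0 world [-0.042  0.045]
cd mid world [-0.     0.045] ab [ 0.    -0.045]
  return _methods._mean(a, axis=axis, dtype=dtype,
  ret = ret.dtype.type(ret / rcount)
```

```bash
python3 - <<'E'
from h import *
f=np.load("pics/w7.npz");C=cloud("wrist",f["d"],f["T"]);z=C[...,2]
for v in range(60,220,14): print(v,[int(z[v,u]*10000) for u in range(222,345,8)])
E
```

```text
60 [-4, 27, 22, 30, 43, 29, 35, 30, 34, 41, 23, 17, 28, 26, 31, 11]
74 [-2, 611, 613, 612, 617, 618, 607, 618, 626, 631, 607, 629, 619, 601, 615, -2]
88 [610, 613, 614, 611, 608, 620, 614, 615, 628, 610, 612, 625, 604, 613, 615, 1]
102 [-8, 609, 618, 616, 622, 814, 3971, 696, 767, 825, 815, 623, 616, 613, 614, -2]
116 [-16, 620, 612, 604, 625, 638, 787, 779, 782, 773, 803, 617, 624, 610, -3, -14]
130 [7, 606, 622, 602, 605, 733, 624, 786, 790, 629, 814, 613, 618, 617, -1, -6]
144 [13, 625, 610, 621, 611, 808, 817, 818, 821, 804, 822, 622, 610, 615, 5, -10]
158 [3, 620, 620, 619, 609, 611, 622, 618, 614, 608, 622, 616, 606, 610, 0, 9]
172 [-5, 611, 613, 605, 620, 611, 608, 616, 602, 605, 604, 612, 607, 618, 5, 11]
186 [0, 613, 612, 619, 611, 612, 627, 608, 623, 606, 626, 614, 609, 613, 626, 4]
200 [9, 610, 615, 592, 617, 612, 624, 610, 608, 627, 626, 619, 615, 608, 611, 5]
214 [-18, -10, 51, 33, 41, 22, 36, 43, 39, 29, 24, 32, 26, 62, -2, -10]
```

```bash
sed -i 's/^fan=.*/fan=m\&(z>.077)\&(z<.084);fan=cv2.morphologyEx(fan.astype(np.uint8),cv2.MORPH_OPEN,np.ones((3,3)))>0;r=cv2.minAreaRect((C[fan][:,:2]*1000).astype(np.float32));print("fan",r,np.median(z[fan]))/; s/^pl=.*/pl=cv2.morphologyEx(cv2.morphologyEx((m\&(z>.05)\&(z<.1)).astype(np.uint8),cv2.MORPH_CLOSE,np.ones((25,25))),cv2.MORPH_OPEN,np.ones((55,55)))>0;pl\&=(z>.05)\&(z<.1)/' heights.py; python3 heights.py w7
```

```text
fan ((532.4755859375, -228.23062133789062), (39.297122955322266, 39.79637145996094), 2.169719696044922) 0.08046212152496415
plate ((510.972900390625, -229.02622985839844), (129.20260620117188, 99.1312026977539), 2.153093099594116)
plane 0.0 0.0 0.0
a 181 0.0614 0.0 world [ 0.5544 -0.1854]
b 175 0.0616 0.0 world [ 0.5575 -0.2693]
c 164 0.0614 0.0 world [ 0.4644 -0.1887]
d 163 0.0615 0.0 world [ 0.4676 -0.2727]
cd mid world [ 0.466  -0.2307] ab [ 0.5559 -0.2273]
```

```bash
python3 - <<'E'
from h import *
pts=dict(a=(.5544,-.1854),b=(.5575,-.2693),c=(.4644,-.1887),d=(.4676,-.2727))
for n in("scene","top"):
    p,d=camera(n);C=cloud(n,d);z=C[...,2]
    cv2.imwrite(f"pics/{n}8.png",p[:,:,::-1])
    for k,(x,y) in pts.items():
        q=(np.hypot(C[...,0]-x,C[...,1]-y)<.008)&(z>.04)
        print(n,k,q.sum(),np.median(z[q]).round(4))
s,p,d,T=snap("w8")
print(s['clock'],s['tcp_pos'])
p=cv2.imread("pics/scene8.png");cv2.imwrite("pics/scene8c.png",cv2.resize(p[185:275,130:205],None,fx=7,fy=7,interpolation=cv2.INTER_CUBIC)[:600])
E
python3 heights.py w8
```

```text
scene a 28 0.0612
scene b 26 0.0611
scene c 81 0.411
scene d 94 0.2728
top a 28 0.062
top b 4 0.0621
top c 167 0.4103
top d 100 0.5895
15.2 [ 0.46438271 -0.22782547  0.22254255]
fan ((532.4761352539062, -228.11367797851562), (39.61913299560547, 40.01726531982422), 2.2424066066741943) 0.08048208420130437
plate ((510.4944763183594, -229.4627685546875), (129.52462768554688, 98.36178588867188), 2.1770811080932617)
plane 0.0 0.0 0.0
a 189 0.0614 0.0 world [ 0.5539 -0.1858]
b 181 0.0614 0.0 world [ 0.5571 -0.2697]
c 170 0.0614 0.0 world [ 0.4639 -0.1892]
d 161 0.0615 0.0 world [ 0.4671 -0.2731]
cd mid world [ 0.4655 -0.2312] ab [ 0.5555 -0.2278]
```

View pics/scene8c.png

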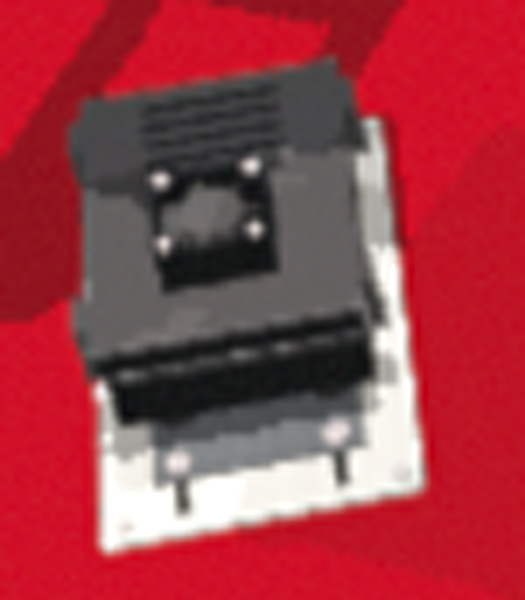

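```bash
python3 - <<'E'
from h import *
p,d=camera("scene");C=cloud("scene",d);z=C[...,2]
for k,(x,y) in dict(a=(.554,-.1856),b=(.5573,-.2695),c=(.464,-.189),d=(.4673,-.2729)).items():
    q=(np.hypot(C[...,0]-x,C[...,1]-y)<.009)&(z>.04)&(z<.1);print(k,q.sum(),np.median(z[q]).round(4))
for n,u,v in [("scraper",250,210),("glue",252,270),("disc",217,284),("driver",327,262)]: print(n,C[v,u].round(3))
b=cv2.imread("pics/scene0.png").astype(int);D=abs(b-p[:,:,::-1].astype(int)).max(-1)
for n,(u0,u1,v0,v1) in dict(scr=(238,278,193,258),glue=(240,264,248,290),disc=(198,238,268,300),drv=(305,378,245,275)).items(): print(n,np.percentile(D[v0:v1,u0:u1],95))
E
```

```text
a 32 0.0612
b 36 0.061
c 29 0.0609
d 30 0.0608
scraper [ 0.51  -0.001  0.021]
glue [ 0.729 -0.026  0.053]
disc [ 0.715 -0.11   0.003]
driver [0.72  0.155 0.023]
scr 14.0
glue 6.0
disc 7.0499999999999545
drv 8.0
```

All four corners measure level at home in both the wrist and scene views, and the bystanders are unchanged. I'm handing in.

```bash
python3 - <<'E'
from bench import hand_in,ctrl
print(ctrl.state()['clock']);print(hand_in())
E
```

```text
15.3
the job is handed in; nothing more can be done
None
```

The cover is on the box with all four corners at home height. I handed the job in at 15.3 s.

**What I did**
- I found the box 6.8 mm from the plate's centre towards -x.
- I gripped the grey cover by its fan and turned it to line up with the box. The lips dropped in at the first try, and it first rested on its clips about 7 mm above home.
- I pressed straight down in 1.6 mm steps. The push dropped once, from 9.8 to 4.0 N. I went on to 15.4 N, then eased off, let go and moved clear.

**Last checks**
- **Corner heights:** the four clip points read 61.4–61.5 mm in the wrist view and 60.8–61.2 mm in the scene view, against a nominal 62. They agree within 0.4 mm in each view, with no end high.
- **Fan position:** it is about 15 mm along the mount's +x and within about 1 mm across. The cover is square to the mount to about 0.1°.
- **Bystanders:** they match the first scene picture.
- **Robot:** the gripper is well clear of everything.

**What disagreed or wasn't checked**
- I saw only one clear force drop, not four, probably because I read the force only once per step. The snaps of the other clips rest on the measured heights.
- I didn't press the vent end separately, because it already measured flush.
- In the top view the arm hid the vent-end corners, so that view only confirmed the fan end at about 62 mm.

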